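# Stack the tiffin tiers and hold the clamp open

### The arm

A 6-joint arm with a two-finger parallel gripper is mounted at the origin on the work surface. World frame = base frame: x ahead of the robot, y to its left, z up, the work surface at z = 0. Lengths are in m, angles in degrees, forces in N, time in s.
With the tool pointing down it reaches from about 0.3 to 0.75 m from the base axis. Payload 8.5 kg.
Tool frame: the origin (TCP) lies on the centre line of the jaws, within the pads' length; the fingertips stand 19 mm ahead of it and the grasp point (between the pads) is the TCP; z points along the fingers, x is the direction in which the jaws open and shut, and the axes are right-handed (so a half turn about z gives the same grasp; the last joint's range is limited). The gripper opens to 85 mm and grips with 20 to 120 N. Pads are 22 mm wide; open, the fingers measure 114 mm over their backs; the gripper's body (76 mm by 85 mm) begins 54 mm behind the grasp point. The pads swing forward as they close: fully open they stand 13 mm farther back than shut.
Start: joints at [64.211, 21.807, 74.336, -0, 83.858, -12.336], TCP at [0.128, 0.535, 0.25] pointing down, gripper open.
Joint ranges: [-178.18, 178.18], [-50.72, 133.34], [12.68, 142.11], [-81.47, 261.47], [9.98, 163.14], [-165.26, 165.26]. Speed limits (degrees/s): [136.94, 136.94, 180, 180, 180, 180].

### API

Orientations are given as a 3x3 rotation matrix whose columns are the frame's x, y, z axes.
In Python, from rig import env, cams, order gives the robot as it stands.
- The arm moves only by the tool step_arm, never from a script. Its argument "steps" is a list of rows, each an object with "xyz": the shift along the tool's x, y, z normalised to -1 to 1, where 1 is 0.04 m, a list of three; "turn": the turn, a rotation vector about the tool's x, y, z normalised to -1 to 1, where 1 is 0.08 rad, a list of three; "gripper": the gripper command: -1 is shut, 1 is fully open, values between are in proportion. A call has 1 to 20 rows; each row shifts and turns the commanded pose from where the row before left it, along the tool's axes as they then stand; what a row does not reach is not made up. A row lasts 1/12 s, in which the tool goes at most 41.7 mm and 7.16 degrees, less where a joint would pass 70% of its speed; a pose out of reach is approached as far as the arm can. A call with a number of a shift or a turn outside -1 to 1 is refused whole. A call with a gripper value outside its range is refused whole. The fingers move at their own pace and stop on an object; "squeeze" is the grip in N (left out, the last holds). Time passes only in rows, so rows that do not move let the fingers close. It gives the time, the measured TCP pose, the force and the opening at its end, in the units of the state.
- env.observe(): the state, without advancing time (a new reading comes with each control period).
- cams.get_image(name): name is "side" or "top"; returns (picture, depth): 480x640x3 uint8, red, green, blue; 480x640 float32, m along the optical axis (not along the pixel's ray), 0 where there is no reading.
- cams.camera_info(name): a dict with "fx", "fy", "cx", "cy" (pixels), "k1" (the pictures are not rectified: a ray, as slopes to the right and down, at radius r is drawn at 1 + k1 r^2 times it, then the intrinsics apply), "extrinsics" (4x4, takes a point from camera to world coordinates). Camera axes: x right, y down, z forward; pixel columns grow to the right and rows downward; lengths in m; the calibration is good to about 2 mm. A picture is of the moment at which its call begins. camera_info takes no time and is no camera call.
- order.close_job(): hands the job in, once; it reports no verdict.
The state is a dict: "time_s": time; "q": joint angles; "qvel": joint speeds; "joint_efforts": joint torques, N m; "position": TCP position; "tool_rot": TCP orientation; "ft_force": force on the tool from outside, world axes, zero at the start; "wrist_torque": the same for the moment, N m; "grip_width": finger opening in m.
Only numpy, scipy, OpenCV 4.12 (cv2) and the standard library are available. Lean on these libraries where they do the work, as an engineer would, in place of code of your own. Each camera call takes 0.05 s, during which the arm holds its last target. There are 200 camera calls.

### The job

Stack the tiffin carrier: set the blue-lidded tier squarely on the bottom tier that is fixed to the carrier's foot, letting go of it, then set the brass-lidded tier squarely on top of that in the same way; set them down, do not drop them, and do not disturb the salt shaker or the two loose katoris near the tiers. Then pull the black handle of the spring-loaded side clamp straight out until its small yellow pointer is on the red band, and keep holding it there so that I can drop the carrying bail in: finish while still holding the handle at the band, because it springs back if let go.

Things in the scene. Friction and masses are not known exactly. Their poses are not given: they have to be found in the camera images.
- dock: The carrier's fixed aluminium foot, a 110 (x) x 300 (y) x 12 mm plate; placed and turned differently each time. Origin on the table under the middle of the bottom tier; x across, y towards the side clamp, z up. The plate spans y -75 to +225 mm. A 40 mm wide, 4 mm thick upright end stop stands at y = -66 mm, its top 72 mm above the table.
- base_top (a point): Centre of the top face, 52 mm above the table, of the bottom tier: a steel box 60 mm (x) by 100 mm (y) by 40 mm high with a plain steel lid, fixed on the carrier's foot. Axes are those of the foot: z up, y along the 100 mm length towards the side clamp (pulled out along +y), x across the 60 mm width.
- tier_blue_mid (a point): Centre (half-way up) of the loose closed tier with the blue lid: a steel box 60 mm (its x) by 100 mm (its y) by 40 mm high, about 0.3 kg, flat on top and below, z up. Starts flat on the table. Stacks flat on the bottom tier, with either end towards the clamp; nothing interlocks.
- tier_brass_mid (a point): Centre (half-way up) of the loose closed tier with the brass-coloured lid, the same size and shape as the blue-lidded tier: 60 mm (its x) by 100 mm (its y) by 40 mm high, about 0.3 kg. Starts flat on the table.
- handle_grip (a point): Grip point on the side clamp's upright black handle, on its centre line, 97 mm above the table; at rest 125 mm along +y from the bottom tier's middle. The handle is 24 mm (x) by 18 mm (y), its top 115 mm above the table, the gripable part 80 mm tall. It slides only along the foot's +y and can be gripped from above across either pair of faces. Axes as the foot.
- pointer (a point): Tip of the small yellow pointer on the clamp slide, 30 mm to +x of the handle's centre line and level with it in y; it moves with the handle. Axes as the foot.
- band_mid (a point): Centre of the top of the red band, a mark 24 mm (x) by 12 mm (y) and 3 mm thick on the foot, beside the slide on the +x side of the handle. It shows where the pointer is to stand; it lies 35 to 60 mm along +y from the pointer at rest and differs each time. Axes as the foot.
- clamp (a joint): How far the side clamp is pulled out, m: 0 at rest (fully in), 0.085 at its outer stop, which is well past the band. A spring pulls it back in: about 3 N at rest plus 1.5 N per 10 mm (8 to 12 N at the band).
- shaker: Glass salt shaker with a steel cap, 42 mm across, 85 mm high, loose on the table; origin at the centre of its underside. Leave it alone.
- katori1: Steel katori (small bowl), 84 mm across the rim, 36 mm high, loose; origin at the centre of its underside. Leave it alone.
- katori2: Second steel katori (small bowl), 84 mm across the rim, 36 mm high, loose; origin at the centre of its underside. Leave it alone.
Things that resemble listed ones, but are neither listed nor needed, are in the scene too. What is shaped like the part that bears tier_blue_mid but orange or purple is not meant.

How it is judged:
By the outcome, as a careful person would: the job done as asked, in the order asked, and still so for the second after the job is handed in, while the arm keeps its last pose, push and grip.
It also fails if it takes over 64 s, if anything falls off the work surface, if the arm or the gripper's body presses on something with over 40 N, if the wrist force passes 120 N, or if a joint passes its speed limit or range.

## Working session

There is one attempt and no reset: what is moved stays moved. The work goes in short steps, Python scripts to look and compute and a tool call to move; the robot and the scene stay as the last step left them, time stands still between calls to the robot, and variables do not carry over. Pictures are saved under pics/ and viewed, about 8 in all and at most 12, crops included, and the job is handed in when it is done.

Besides the shell and the picture viewer there is one more tool, called after "Call:" in YAML: its name, and indented under it one key for each argument. step_arm: Moves the arm, as the interface text tells. Scaled input: -1 to 1 covers 0.04 m each way for a shift and 0.08 rad each way for a turn. Its arguments: {"type":"object","properties":{"steps":{"type":"array"},"squeeze":{"type":"number"}},"required":["steps"]}

```bash
ls; mkdir -p pics
cat > h.py <<'E'
import numpy as np,cv2
from rig import env,cams,order
def ray(name,px):
    i=cams.camera_info(name);p=np.atleast_2d(np.array(px,float))
    K=np.array([[i["fx"],0,i["cx"]],[0,i["fy"],i["cy"]],[0,0,1]])
    # point drawn at (1+k1 r^2)*ray
    n=cv2.undistortPoints(p[:,None],K,np.array([i["k1"],0,0,0.]))[:,0]
    E=np.array(i["extrinsics"]);d=np.c_[n,np.ones(len(n))]@E[:3,:3].T
    return E[:3,3],d
def onz(name,px,z):
    o,d=ray(name,px);return o+d*((z-o[2])/d[:,2])[:,None]
def pt(name,px,dep):
    o,d=ray(name,px);return o+d*np.array([dep[int(v),int(u)] for u,v in np.atleast_2d(px)])[:,None]
E
python3 - <<'E'
from h import *
for n in("top","side"):
    im,d=cams.get_image(n);cv2.imwrite(f"pics/{n}0.png",im[...,::-1]);np.save(f"pics/{n}0.npy",d)
    i=cams.camera_info(n);print(n,i)
print(env.observe())
E
```

```text
pics
top {'fx': 592.7256504076366, 'fy': 592.7256504076366, 'cx': 317.46028169238525, 'cy': 249.99966601842056, 'k1': -0.1623287150662125, 'extrinsics': array([[ 0.00797911, -0.98796172,  0.15449264,  0.35253711],
       [-0.99995188, -0.00700149,  0.00687103, -0.08545053],
       [-0.00570663, -0.15454003, -0.98797005,  1.42065098],
       [ 0.        ,  0.        ,  0.        ,  1.        ]])}
side {'fx': 542.9483821367409, 'fy': 542.9483821367409, 'cx': 320.120490143608, 'cy': 246.28419423735875, 'k1': 0.03211360730029633, 'extrinsics': array([[-0.995174  , -0.06073646,  0.07707003,  0.47567365],
       [-0.09801846,  0.5785458 , -0.80973893,  0.77636978],
       [ 0.00459213, -0.81338542, -0.58170703,  0.69575428],
       [ 0.        ,  0.        ,  0.        ,  1.        ]])}
{'time_s': 0.1, 'q': array([ 6.42111859e+01,  2.18395796e+01,  7.43794898e+01,  6.62448109e-04,
        8.38571924e+01, -1.23381842e+01]), 'qvel': array([ 0.01098219, -0.03602121, -0.04080138, -0.06315718, -0.11987767,
       -0.04202829]), 'joint_efforts': array([ 5.08666795e-03, -4.49225450e+01, -2.31656438e+01, -8.47037222e-05,
        3.69730551e-03,  3.63543052e-05]), 'position': array([0.12785359, 0.53469658, 0.24975596]), 'tool_rot': array([[ 2.32608244e-01,  9.72570335e-01, -5.89417524e-04],
       [ 9.72569648e-01, -2.32608803e-01, -1.19345332e-03],
       [-1.29782100e-03, -2.95642513e-04, -9.99999114e-01]]), 'ft_force': array([-0.20319521,  1.253886  ,  0.02910307]), 'wrist_torque': array([-0.04050278,  0.03074154, -0.01302954]), 'grip_width': 0.08558760384258039}
```

View pics/top0.png

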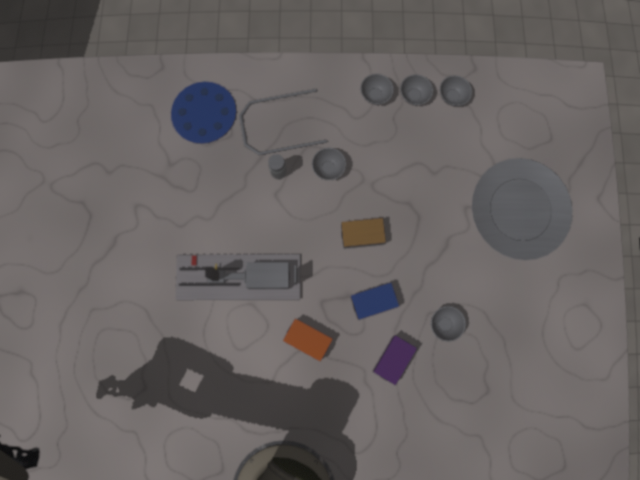

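View pics/side0.png

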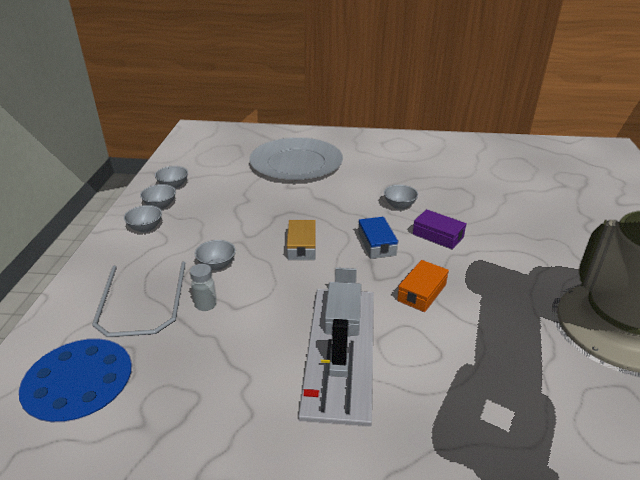

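The top view shows the brass tier at (363,232), the blue one at (376,300), the base at (268,275), the handle at (213,273) and the red band at (194,260). The side view agrees: the clamp faces that camera, the handle is at (340,342) and the band at (311,393).

```bash
cat >> h.py <<'E'
def cloud(name,d):
    v,u=np.mgrid[0:480,0:640];px=np.c_[u.ravel(),v.ravel()].astype(float)
    o,r=ray(name,px);return (o+r*d.ravel()[:,None]).reshape(480,640,3)
def rect(name,mask,z):
    """min-area rectangle on plane z of the biggest blob: centre, sizes, long-axis angle (deg)"""
    cs,_=cv2.findContours(mask.astype(np.uint8),0,cv2.CHAIN_APPROX_NONE)
    c=max(cs,key=cv2.contourArea)[:,0].astype(float)
    P=onz(name,c,z)[:,:2]
    (cx,cy),(w,h),a=cv2.minAreaRect((P*1000).astype(np.float32))
    if w<h: w,h,a=h,w,a+90
    return np.round([cx,cy,w,h,(a+90)%180-90],1)
def masks(im):
    hsv=cv2.cvtColor(im,cv2.COLOR_RGB2HSV);H,S,V=[hsv[...,k].astype(int) for k in range(3)]
    return dict(blue=(abs(H-112)<10)&(S>120),brass=(abs(H-19)<6)&(S>90),red=((H<6)|(H>174))&(S>120),yellow=(abs(H-28)<5)&(S>120)),H,S,V
E
python3 - <<'E'
from h import *
for n,rois in dict(top=dict(blue=(340,270,70,60),brass=(330,205,70,50),red=(180,245,30,30),yellow=(200,255,30,30)),side=dict(blue=(350,200,55,70),brass=(275,205,60,60),red=(295,380,30,25),yellow=(312,352,22,16))).items():
    im=cv2.imread(f"pics/{n}0.png")[...,::-1].copy();d=np.load(f"pics/{n}0.npy");C=cloud(n,d);M,H,S,V=masks(im)
    for k,(x,y,w,h) in rois.items():
        R=np.zeros((480,640),bool);R[y:y+h,x:x+w]=1;m=M[k]&R
        if not m.any(): print(n,k,"none");continue
        z=C[...,2][m];print(n,k,m.sum(),"z pct",np.percentile(z,[5,50,95]).round(4),"meanpx",np.argwhere(m).mean(0)[::-1].round(1),"mean xyz",C[m].mean(0).round(4))
        if k in("blue","brass"):
            print("   all",rect(n,m,.04)," top",rect(n,m&(C[...,2]>.036),.04))
    # base top
    R=np.zeros((480,640),bool)
    if n=="top":R[240:310,235:325]=1
    else:R[255:345,315:375]=1
    m=R&(abs(C[...,2]-.052)<.006)
    print("base",m.sum(),rect(n,m,.052),np.median(C[m],0).round(4))
    m=R.copy(); 
    if n=="top":R[240:310,165:325]=1
    else:R[280:430,290:385]=1
    m=R&(abs(C[...,2]-.012)<.005);print("plate",m.sum(),rect(n,m,.012))
    m=(C[...,2]>.095)&(C[...,2]<.13)&R
    print("handle",m.sum(),C[m].mean(0).round(4), np.percentile(C[m],[5,95],axis=0).round(4))
    cv2.imwrite(f"pics/c_{n}.png",cv2.resize(im[225:325,165:415] if n=="top" else im[200:430,270:470],None,fx=3.2 if n=="top" else 2.6,fy=3.2 if n=="top" else 2.6,interpolation=2)[...,::-1])
a=cv2.imread("pics/c_top.png");print(a.shape)
E
```

```text
top blue 937 z pct [0.0365 0.041  0.0459] meanpx [374.3 300.6] mean xyz [ 0.4495 -0.2089  0.0469]
   all [ 450.2 -209.5   95.6   53.8  -71.9]  top [ 450.2 -209.5   95.6   53.8  -71.9]
top brass 1004 z pct [0.0359 0.0406 0.0455] meanpx [363.1 232. ] mean xyz [ 0.6105 -0.183   0.0502]
   all [ 612.4 -183.6   98.5   58.6  -83.3]  top [ 612.5 -183.6   98.4   58.5  -83.7]
top red 25 z pct [0.0095 0.015  0.0198] meanpx [193.8 260.1] mean xyz [0.5456 0.2227 0.0152]
top yellow none
base 1104 [508.1  41.1 102.9  58.6 -89.5] [0.5086 0.0407 0.0528]
plate 3431 [506.1 117.  302.5 115.9 -89.6]
handle 103 [0.5059 0.1639 0.1139] [[0.4955 0.1564 0.1015]
 [0.5181 0.1725 0.1199]]
side blue 780 z pct [0.0358 0.0403 0.0426] meanpx [377.3 231.3] mean xyz [ 0.4454 -0.2014  0.0425]
   all [ 445.8 -206.5  107.4   61.9  -72. ]  top [ 445.  -207.3  106.    59.9  -72. ]
side brass 757 z pct [0.0371 0.04   0.0423] meanpx [300.9 233.6] mean xyz [ 0.608  -0.1774  0.0413]
   all [ 608.5 -179.2  107.7   58.9  -85.1]  top [ 608.1 -181.   104.2   57.9  -85.1]
side red 108 z pct [0.0132 0.0156 0.0178] meanpx [310.9 392.6] mean xyz [0.5417 0.2218 0.0156]
side yellow 27 z pct [0.0242 0.0276 0.0304] meanpx [325. 361.] mean xyz [0.5248 0.1656 0.0275]
base 1378 [502.8  43.8 107.1  59.7 -89.5] [0.5029 0.0408 0.0523]
plate 5735 [502.2 117.4 304.1 109.6 -89.5]
handle 263 [0.5017 0.1696 0.1094] [[0.4911 0.1586 0.0963]
 [0.5123 0.1748 0.1163]]
(320, 800, 3)
```

View pics/c_top.png

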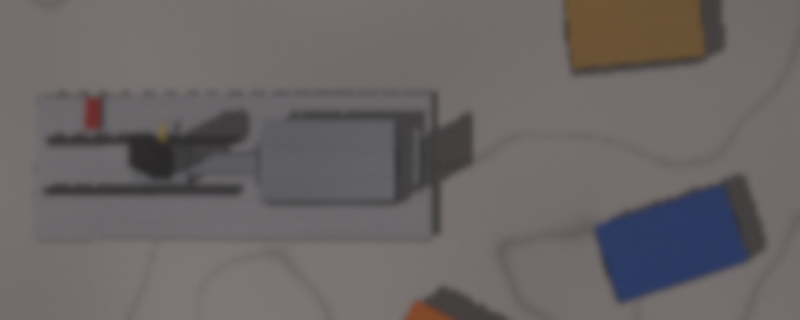

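The zoomed top view shows the brass, blue and base lids clear of each other, with the end stop to the right of the base and the pointer beside the handle at (163,133). Each camera is consistent with itself, and the two differ by about 5 mm in x. I will use their mean and refine it by contact and relative views.

```bash
cat >> h.py <<'E'
def plan(x,y,z,th=None):
    s=env.observe();R=s["tool_rot"];d=R.T@(np.array([x,y,z])-s["position"])
    a=np.degrees(np.arctan2(R[1,0],R[0,0]))
    print("pos",s["position"].round(4),"theta",a.round(2),"grip",round(s["grip_width"],4),"F",s["ft_force"].round(1),"t",s["time_s"],"tilt",R[2,:2].round(4))
    print("shift units",(d/.04).round(2),end=" ")
    if th is not None: print("turn units",round(-((th-a+90)%180-90)*np.pi/180/.08,2),end="")
    print()
E
python3 -c "
from h import *
plan(.38,.2,.25,18); plan(.4477,-.2095,.25)"
```

```text
pos [0.1279 0.5347 0.2498] theta 76.55 grip 0.0856 F [-0.2  1.3  0. ] t 0.1 tilt [-0.0013 -0.0003]
shift units [-6.67  8.08  0.  ] turn units 12.77
pos [0.1279 0.5347 0.2498] theta 76.55 grip 0.0856 F [-0.2  1.3  0. ] t 0.1 tilt [-0.0013 -0.0003]
shift units [-1.623e+01  1.210e+01  1.000e-02]
```

Call:
step_arm:
  steps:
    - {"xyz": [-0.48,0.58,0],"turn": [0,0,0],"gripper": 1}
    - {"xyz": [-0.48,0.58,0],"turn": [0,0,0],"gripper": 1}
    - {"xyz": [-0.48,0.58,0],"turn": [0,0,0],"gripper": 1}
    - {"xyz": [-0.48,0.58,0],"turn": [0,0,0],"gripper": 1}
    - {"xyz": [-0.48,0.58,0],"turn": [0,0,0],"gripper": 1}
    - {"xyz": [-0.48,0.58,0],"turn": [0,0,0],"gripper": 1}
    - {"xyz": [-0.48,0.58,0],"turn": [0,0,0],"gripper": 1}
    - {"xyz": [-0.48,0.58,0],"turn": [0,0,0],"gripper": 1}
    - {"xyz": [-0.48,0.58,0],"turn": [0,0,0],"gripper": 1}
    - {"xyz": [-0.48,0.58,0],"turn": [0,0,0],"gripper": 1}
    - {"xyz": [-0.48,0.58,0],"turn": [0,0,0],"gripper": 1}
    - {"xyz": [-0.48,0.58,0],"turn": [0,0,0],"gripper": 1}
    - {"xyz": [-0.48,0.58,0],"turn": [0,0,0],"gripper": 1}
    - {"xyz": [-0.48,0.58,0],"turn": [0,0,0],"gripper": 1}
    - {"xyz": [-0.68,0.29,0],"turn": [0,0,0],"gripper": 1}
    - {"xyz": [-0.68,0.29,0],"turn": [0,0,0],"gripper": 1}
    - {"xyz": [-0.68,0.29,0],"turn": [0,0,0],"gripper": 1}
    - {"xyz": [-0.68,0.29,0],"turn": [0,0,0],"gripper": 1}
    - {"xyz": [-0.68,0.29,0],"turn": [0,0,0],"gripper": 1}
    - {"xyz": [-0.68,0.29,0],"turn": [0,0,0],"gripper": 1}

```text
time_s: 1.77
position: [0.4108, 0.0216, 0.2502]
tool_rot: [[0.233, 0.973, -0.0], [0.973, -0.233, 0.0], [0.0, -0.0, -1.0]]
ft_force: [0.6, -0.3, 0.3]
grip_width: 0.0859
```

Call:
step_arm:
  steps:
    - {"xyz": [-0.68,0.29,0],"turn": [0,0,0],"gripper": 1}
    - {"xyz": [-0.68,0.29,0],"turn": [0,0,0],"gripper": 1}
    - {"xyz": [-0.68,0.29,0],"turn": [0,0,0],"gripper": 1}
    - {"xyz": [-0.68,0.29,0],"turn": [0,0,0],"gripper": 1}
    - {"xyz": [-0.68,0.29,0],"turn": [0,0,0],"gripper": 1}
    - {"xyz": [-0.68,0.29,0],"turn": [0,0,0],"gripper": 1}
    - {"xyz": [-0.68,0.29,0],"turn": [0,0,0],"gripper": 1}
    - {"xyz": [-0.68,0.29,0],"turn": [0,0,0],"gripper": 1}
    - {"xyz": [0,0,0],"turn": [0,0,1],"gripper": 1}
    - {"xyz": [0,0,0],"turn": [0,0,1],"gripper": 1}
    - {"xyz": [0,0,0],"turn": [0,0,1],"gripper": 1}
    - {"xyz": [0,0,0],"turn": [0,0,1],"gripper": 1}
    - {"xyz": [0,0,0],"turn": [0,0,1],"gripper": 1}
    - {"xyz": [0,0,0],"turn": [0,0,1],"gripper": 1}
    - {"xyz": [0,0,0],"turn": [0,0,1],"gripper": 1}
    - {"xyz": [0,0,0],"turn": [0,0,1],"gripper": 1}
    - {"xyz": [0,0,0],"turn": [0,0,1],"gripper": 1}
    - {"xyz": [0,0,0],"turn": [0,0,1],"gripper": 1}
    - {"xyz": [0,0,0],"turn": [0,0,1],"gripper": 1}
    - {"xyz": [0,0,0],"turn": [0,0,1],"gripper": 1}

```text
time_s: 3.43
position: [0.4505, -0.2101, 0.25]
tool_rot: [[0.932, 0.363, -0.001], [0.363, -0.932, 0.001], [-0.0, -0.001, -1.0]]
ft_force: [0.4, -0.8, 0.6]
grip_width: 0.0852
```

```bash
python3 -c "
from h import *
plan(.4477,-.2095,.025,18)"
```

```text
pos [ 0.4505 -0.2101  0.25  ] theta 21.31 grip 0.0852 F [ 0.4 -0.8  0.6] t 3.4333 tilt [-0.0004 -0.0007]
shift units [-0.06 -0.04  5.63] turn units 0.72
```

Call:
step_arm:
  squeeze: 50
  steps:
    - {"xyz": [-0.06,-0.04,0.6],"turn": [0,0,0.72],"gripper": 1}
    - {"xyz": [0,0,0.7],"turn": [0,0,0],"gripper": 1}
    - {"xyz": [0,0,0.8],"turn": [0,0,0],"gripper": 1}
    - {"xyz": [0,0,0.8],"turn": [0,0,0],"gripper": 1}
    - {"xyz": [0,0,0.8],"turn": [0,0,0],"gripper": 1}
    - {"xyz": [0,0,0.7],"turn": [0,0,0],"gripper": 1}
    - {"xyz": [0,0,0.5],"turn": [0,0,0],"gripper": 1}
    - {"xyz": [0,0,0.4],"turn": [0,0,0],"gripper": 1}
    - {"xyz": [0,0,0.23],"turn": [0,0,0],"gripper": 1}
    - {"xyz": [0,0,0.1],"turn": [0,0,0],"gripper": 1}
    - {"xyz": [0,0,0],"turn": [0,0,0],"gripper": 1}
    - {"xyz": [0,0,0],"turn": [0,0,0],"gripper": -1}
    - {"xyz": [0,0,0],"turn": [0,0,0],"gripper": -1}
    - {"xyz": [0,0,0],"turn": [0,0,0],"gripper": -1}
    - {"xyz": [0,0,0],"turn": [0,0,0],"gripper": -1}
    - {"xyz": [0,0,0],"turn": [0,0,0],"gripper": -1}
    - {"xyz": [0,0,0],"turn": [0,0,0],"gripper": -1}
    - {"xyz": [0,0,0],"turn": [0,0,0],"gripper": -1}

```text
time_s: 4.93
position: [0.4485, -0.21, 0.0264]
tool_rot: [[0.95, 0.313, 0.002], [0.313, -0.95, -0.002], [0.002, 0.002, -1.0]]
ft_force: [0.9, 0.4, 5.2]
grip_width: 0.0594
```

```bash
python3 -c "
from h import *
plan(.5054,-.1,.2,0.5)"
```

```text
pos [ 0.4485 -0.21    0.0264] theta 18.25 grip 0.0594 F [0.9 0.4 5.2] t 4.9333 tilt [0.0017 0.0023]
shift units [ 2.22 -2.16 -4.34] turn units 3.87
```

Call:
step_arm:
  steps:
    - {"xyz": [0,0,-0.2],"turn": [0,0,0],"gripper": -1}
    - {"xyz": [0,0,-0.4],"turn": [0,0,0],"gripper": -1}
    - {"xyz": [0,0,-0.5],"turn": [0,0,0],"gripper": -1}
    - {"xyz": [0,0,-0.6],"turn": [0,0,0],"gripper": -1}
    - {"xyz": [0,0,-0.6],"turn": [0,0,0],"gripper": -1}
    - {"xyz": [0,0,-0.5],"turn": [0,0,0],"gripper": -1}
    - {"xyz": [0,0,-0.4],"turn": [0,0,0],"gripper": -1}
    - {"xyz": [0,0,-0.2],"turn": [0,0,0],"gripper": -1}
    - {"xyz": [0,0,0],"turn": [0,0,0.8],"gripper": -1}
    - {"xyz": [0,0,0],"turn": [0,0,0.8],"gripper": -1}
    - {"xyz": [0,0,0],"turn": [0,0,0.8],"gripper": -1}
    - {"xyz": [0,0,0],"turn": [0,0,0.8],"gripper": -1}
    - {"xyz": [0,0,0],"turn": [0,0,0.67],"gripper": -1}
    - {"xyz": [0,0,0],"turn": [0,0,0],"gripper": -1}

```text
time_s: 6.1
position: [0.4474, -0.2093, 0.1609]
tool_rot: [[1.0, 0.007, -0.001], [0.007, -1.0, 0.001], [-0.001, -0.001, -1.0]]
ft_force: [0.1, -0.0, -2.7]
grip_width: 0.0592
```

```bash
python3 -c "
from h import *
plan(.5054,0.041,.16,0.5)"
```

```text
pos [ 0.4474 -0.2093  0.1609] theta 0.39 grip 0.0592 F [ 0.1 -0.  -2.7] t 6.1 tilt [-0.001  -0.0007]
shift units [ 1.49 -6.25  0.03] turn units -0.02
```

Call:
step_arm:
  steps:
    - {"xyz": [0.1,-0.3,0],"turn": [0,0,0],"gripper": -1}
    - {"xyz": [0.14,-0.55,0],"turn": [0,0,0],"gripper": -1}
    - {"xyz": [0.15,-0.65,0],"turn": [0,0,0],"gripper": -1}
    - {"xyz": [0.15,-0.65,0],"turn": [0,0,0],"gripper": -1}
    - {"xyz": [0.15,-0.65,0],"turn": [0,0,0],"gripper": -1}
    - {"xyz": [0.15,-0.65,0],"turn": [0,0,0],"gripper": -1}
    - {"xyz": [0.15,-0.65,0],"turn": [0,0,0],"gripper": -1}
    - {"xyz": [0.15,-0.65,0],"turn": [0,0,0],"gripper": -1}
    - {"xyz": [0.15,-0.6,0],"turn": [0,0,0],"gripper": -1}
    - {"xyz": [0.1,-0.5,0],"turn": [0,0,0],"gripper": -1}
    - {"xyz": [0.1,-0.4,0],"turn": [0,0,0],"gripper": -1}
    - {"xyz": [0,-0.1,0],"turn": [0,0,0],"gripper": -1}
    - {"xyz": [0,0,0],"turn": [0,0,0],"gripper": -1}
    - {"xyz": [0,0,0],"turn": [0,0,0],"gripper": -1}

```text
time_s: 7.27
position: [0.5049, 0.0449, 0.161]
tool_rot: [[1.0, 0.01, -0.001], [0.01, -1.0, -0.0], [-0.001, 0.0, -1.0]]
ft_force: [-0.1, -1.2, -2.5]
grip_width: 0.0594
```

Run:
```python
from h import *
plan(.5054,0.041,.16,0.5)
im,d=cams.get_image("side");np.save("pics/s1.npy",d);cv2.imwrite("pics/s1full.png",im[...,::-1])
cv2.imwrite("pics/s1.png",cv2.resize(im[150:430,230:480],None,fx=2.1,fy=2.1,interpolation=2)[...,::-1])
```

```text
pos [0.5049 0.0449 0.161 ] theta 0.57 grip 0.0594 F [-0.1 -1.2 -2.5] t 7.2667 tilt [-0.0006  0.0002]
shift units [0.01 0.1  0.02] turn units 0.02
```

View pics/s1.png

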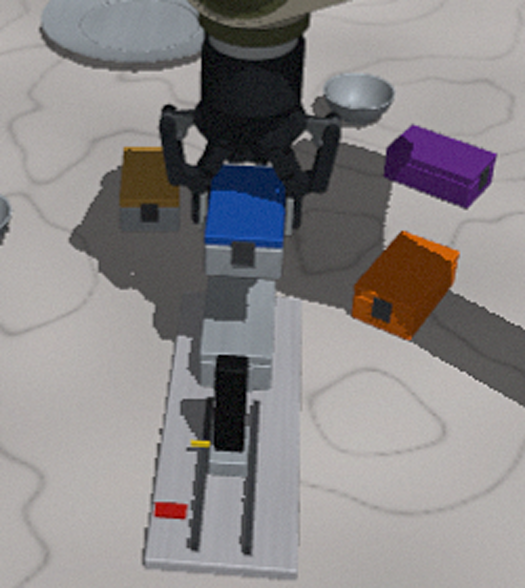

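The side crop shows the blue tier held over the base, hanging level (lid at about (245,205)) and a little behind the base. I will compare the front faces and side edges in the same view.

```bash
cat >> h.py <<'E'
def front(C,z0,z1,yr,xr=(.44,.57)):
    """front (+y) face seen from the side camera: edge x at both ends, y of the face at its middle, slope"""
    m=(C[...,2]>z0)&(C[...,2]<z1)&(C[...,1]>yr[0])&(C[...,1]<yr[1])&(C[...,0]>xr[0])&(C[...,0]<xr[1])
    P=C[m]
    f=np.polyfit(P[:,0]-.505,P[:,1],1)
    for _ in range(4):
        r=P[:,1]-np.polyval(f,P[:,0]-.505);P=P[abs(r)<max(.004,2*r.std())] if len(P)>50 else P
        f=np.polyfit(P[:,0]-.505,P[:,1],1)
    v,u=np.nonzero(m);L=[];R=[]
    for k in np.unique(v):
        w=u[v==k]
        if len(w)>20: L.append(C[k,w.max(),0]);R.append(C[k,w.min(),0])
    print("n",len(P),"x edges",np.median(L).round(4),np.median(R).round(4),"mid",round((np.median(L)+np.median(R))/2,4),"y",f[1].round(4),"slope deg",np.degrees(f[0]).round(2),"resid",(P[:,1]-np.polyval(f,P[:,0]-.505)).std().round(4))
E
python3 - <<'E'
from h import *
C=cloud("side",np.load("pics/s1.npy"))
C0=cloud("side",np.load("pics/side0.npy"))
print("blue");front(C,.142,.165,(.075,.125))
print("base");front(C,.02,.045,(.075,.115));front(C0,.02,.045,(.075,.115))
E
```

```text
blue
n 417 x edges 0.4701 0.5278 mid 0.499 y 0.0923 slope deg 0.53 resid 0.0014
base
n 184 x edges nan nan mid nan y 0.089 slope deg 0.62 resid 0.0014
n 181 x edges nan nan mid nan y 0.0891 slope deg 0.36 resid 0.0015
  return _methods._mean(a, axis=axis, dtype=dtype,
  ret = ret.dtype.type(ret / rcount)
```

```bash
cat >> h.py <<'E'
def topx(C,z,y0,y1,tol=.006,xr=(.44,.57)):
    """x extent per image row of a level top face; width should be 60 mm"""
    m=(abs(C[...,2]-z)<tol)&(C[...,1]>y0)&(C[...,1]<y1)&(C[...,0]>xr[0])&(C[...,0]<xr[1]);v,u=np.nonzero(m);a=[]
    for k in np.unique(v):
        w=u[v==k]
        if len(w)>15: a.append((C[k,w.max(),0],C[k,w.min(),0],C[k,w,1].mean()))
    a=np.array(a);f=np.polyfit(a[:,2],a[:,:2].mean(1),1)
    print("rows",len(a),"width",np.median(a[:,1]-a[:,0]).round(4),"mid x",np.median(a[:,:2].mean(1)).round(4),"at y",np.median(a[:,2]).round(3),"axis deg",np.degrees(-f[0]).round(2))
E
python3 - <<'E'
from h import *
C=cloud("side",np.load("pics/s1.npy"));C0=cloud("side",np.load("pics/side0.npy"))
print("blue");topx(C,.1746,.0,.1)
print("base before/now");topx(C0,.052,-.01,.095);topx(C,.052,.04,.095)
print("blue before");topx(C0,.04,-.26,-.15,xr=(.39,.5))
for d in(C0,C): 
    m=(abs(d[...,2]-.115)<.012)&(d[...,1]>.14)&(d[...,1]<.2)&(abs(d[...,0]-.5)<.04); print("handle",d[m].mean(0).round(4))
E
```

```text
blue
rows 36 width 0.0584 mid x 0.4998 at y 0.053 axis deg 3.65
base before/now
rows 38 width 0.0579 mid x 0.5029 at y 0.045 axis deg 0.84
rows 21 width 0.0583 mid x 0.5027 at y 0.067 axis deg 0.9
blue before
rows 26 width 0.0602 mid x 0.4431 at y -0.203 axis deg 16.96
handle [0.5017 0.1686 0.1125]
handle [0.5018 0.1687 0.1124]
```

Call:
step_arm:
  steps:
    - {"xyz": [0.04,0.08,0.2],"turn": [0,0,0],"gripper": -1}
    - {"xyz": [0,0,0.4],"turn": [0,0,0],"gripper": -1}
    - {"xyz": [0,0,0.5],"turn": [0,0,0],"gripper": -1}
    - {"xyz": [0,0,0.4],"turn": [0,0,0],"gripper": -1}
    - {"xyz": [0,0,0.25],"turn": [0,0,0],"gripper": -1}
    - {"xyz": [0,0,0.12],"turn": [0,0,0],"gripper": -1}
    - {"xyz": [0,0,0],"turn": [0,0,0],"gripper": -1}
    - {"xyz": [0,0,0],"turn": [0,0,0],"gripper": -1}
    - {"xyz": [0,0,0],"turn": [0,0,0],"gripper": -1}

```text
time_s: 8.07
position: [0.5072, 0.0414, 0.0869]
tool_rot: [[1.0, 0.008, 0.001], [0.008, -1.0, -0.0], [0.001, 0.0, -1.0]]
ft_force: [0.7, 0.4, -3.2]
grip_width: 0.0594
```

Run:
```python
from h import *
plan(.5065,0.0416,.079,0.55)
im,d=cams.get_image("side");C=cloud("side",d);cv2.imwrite("pics/s2.png",cv2.resize(im[200:400,260:420],None,fx=3,fy=3,interpolation=2)[...,::-1])
print("blue");topx(C,.0995,.0,.1);front(C,.068,.09,(.075,.125))
print("base");front(C,.02,.045,(.075,.115))
```

```text
pos [0.5072 0.0414 0.0869] theta 0.49 grip 0.0594 F [ 0.7  0.4 -3.2] t 8.0667 tilt [0.0013 0.0003]
shift units [-0.02 -0.01  0.2 ] turn units -0.01
blue
rows 36 width 0.0583 mid x 0.5022 at y 0.05 axis deg 3.65
n 340 x edges 0.4731 0.5305 mid 0.5018 y 0.0889 slope deg 0.77 resid 0.0013
base
n 177 x edges nan nan mid nan y 0.0892 slope deg 0.87 resid 0.0014
  return _methods._mean(a, axis=axis, dtype=dtype,
  ret = ret.dtype.type(ret / rcount)
```

View pics/s2.png

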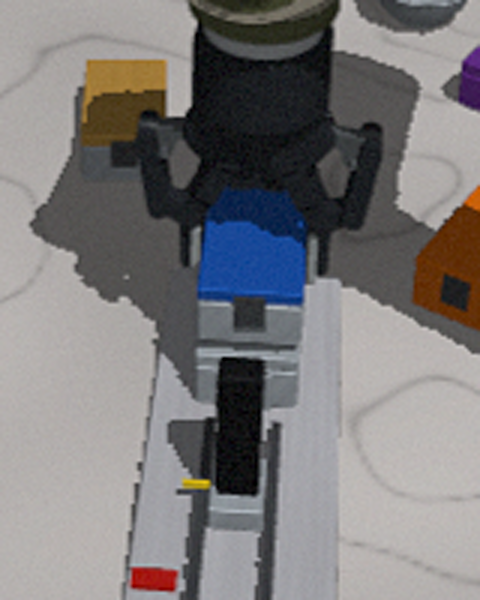

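The crop shows the blue tier parallel to and just above the base, with the fronts flush to 0.3 mm. I will now lower it gently until it touches.

Call:
step_arm:
  steps:
    - {"xyz": [0.01,0,0.08],"turn": [0,0,0],"gripper": -1}
    - {"xyz": [0,0,0.06],"turn": [0,0,0],"gripper": -1}
    - {"xyz": [0,0,0.03],"turn": [0,0,0],"gripper": -1}
    - {"xyz": [0,0,0.02],"turn": [0,0,0],"gripper": -1}
    - {"xyz": [0,0,0],"turn": [0,0,0],"gripper": -1}
    - {"xyz": [0,0,0],"turn": [0,0,0],"gripper": -1}

```text
time_s: 8.62
position: [0.5073, 0.0417, 0.0787]
tool_rot: [[1.0, 0.009, 0.0], [0.009, -1.0, -0.0], [0.0, 0.0, -1.0]]
ft_force: [0.0, -0.4, -3.4]
grip_width: 0.0588
```

Call:
step_arm:
  steps:
    - {"xyz": [0,0,0.02],"turn": [0,0,0],"gripper": -1}
    - {"xyz": [0,0,0],"turn": [0,0,0],"gripper": -1}
    - {"xyz": [0,0,0],"turn": [0,0,0],"gripper": -1}

```text
time_s: 8.87
position: [0.5073, 0.0418, 0.0784]
tool_rot: [[1.0, 0.009, 0.001], [0.009, -1.0, -0.0], [0.001, 0.0, -1.0]]
ft_force: [-2.3, 0.3, 4.5]
grip_width: 0.0592
```

Call:
step_arm:
  steps:
    - {"xyz": [0,0,0],"turn": [0,0,0],"gripper": 0.4}
    - {"xyz": [0,0,0],"turn": [0,0,0],"gripper": 0.6}
    - {"xyz": [0,0,0],"turn": [0,0,0],"gripper": 1}
    - {"xyz": [0,0,0],"turn": [0,0,0],"gripper": 1}
    - {"xyz": [0,0,0],"turn": [0,0,0],"gripper": 1}
    - {"xyz": [0,0,0],"turn": [0,0,0],"gripper": 1}
    - {"xyz": [0,0,-0.2],"turn": [0,0,0],"gripper": 1}
    - {"xyz": [0,0,-0.4],"turn": [0,0,0],"gripper": 1}
    - {"xyz": [0,0,-0.6],"turn": [0,0,0],"gripper": 1}
    - {"xyz": [0,0,-0.6],"turn": [0,0,0],"gripper": 1}
    - {"xyz": [0,0,-0.6],"turn": [0,0,0],"gripper": 1}
    - {"xyz": [0,0,-0.6],"turn": [0,0,0],"gripper": 1}
    - {"xyz": [0,0,-0.4],"turn": [0,0,0],"gripper": 1}
    - {"xyz": [0,0,-0.2],"turn": [0,0,0],"gripper": 1}
    - {"xyz": [0,0,0],"turn": [0,0,0],"gripper": 1}

```text
time_s: 10.12
position: [0.5077, 0.0417, 0.2237]
tool_rot: [[1.0, 0.009, 0.003], [0.009, -1.0, -0.001], [0.003, 0.001, -1.0]]
ft_force: [0.1, -0.4, -0.3]
grip_width: 0.0856
```

Run:
```python
from h import *
plan(.612,-.1835,.25,5.7);plan(.612,-.1835,.025,5.7)
im,d=cams.get_image("side");C=cloud("side",d)
print("blue");topx(C,.092,.0,.1);front(C,.062,.082,(.075,.125))
print("base");front(C,.02,.045,(.075,.115))
```

```text
pos [0.5077 0.0417 0.2237] theta 0.51 grip 0.0856 F [ 0.1 -0.4 -0.3] t 10.1167 tilt [0.0034 0.0006]
shift units [ 2.56  5.65 -0.65] turn units -1.13
pos [0.5077 0.0417 0.2237] theta 0.51 grip 0.0856 F [ 0.1 -0.4 -0.3] t 10.1167 tilt [0.0034 0.0006]
shift units [2.54 5.65 4.98] turn units -1.13
blue
rows 36 width 0.0581 mid x 0.5021 at y 0.051 axis deg 1.79
n 305 x edges 0.4728 0.5305 mid 0.5016 y 0.0893 slope deg 0.47 resid 0.0014
base
n 190 x edges nan nan mid nan y 0.0894 slope deg 0.27 resid 0.0016
  return _methods._mean(a, axis=axis, dtype=dtype,
  ret = ret.dtype.type(ret / rcount)
```

Call:
step_arm:
  steps:
    - {"xyz": [0.15,0.35,0],"turn": [0,0,0],"gripper": 1}
    - {"xyz": [0.3,0.65,0],"turn": [0,0,0],"gripper": 1}
    - {"xyz": [0.3,0.65,0],"turn": [0,0,0],"gripper": 1}
    - {"xyz": [0.3,0.65,0],"turn": [0,0,0],"gripper": 1}
    - {"xyz": [0.3,0.65,0],"turn": [0,0,0],"gripper": 1}
    - {"xyz": [0.3,0.65,0],"turn": [0,0,0],"gripper": 1}
    - {"xyz": [0.3,0.65,0],"turn": [0,0,0],"gripper": 1}
    - {"xyz": [0.3,0.65,0],"turn": [0,0,0],"gripper": 1}
    - {"xyz": [0.2,0.5,0],"turn": [0,0,0],"gripper": 1}
    - {"xyz": [0.1,0.25,0],"turn": [0,0,0],"gripper": 1}
    - {"xyz": [0,0,0.4],"turn": [0,0,-0.63],"gripper": 1}
    - {"xyz": [0,0,0.7],"turn": [0,0,-0.5],"gripper": 1}
    - {"xyz": [0,0,0.8],"turn": [0,0,0],"gripper": 1}
    - {"xyz": [0,0,0.8],"turn": [0,0,0],"gripper": 1}
    - {"xyz": [0,0,0.3],"turn": [0,0,0],"gripper": 1}
    - {"xyz": [0,0,0],"turn": [0,0,0],"gripper": 1}

```text
time_s: 11.5
position: [0.6092, -0.1819, 0.0975]
tool_rot: [[0.995, 0.099, -0.008], [0.099, -0.995, 0.004], [-0.007, -0.005, -1.0]]
ft_force: [0.0, -0.1, 0.6]
grip_width: 0.0858
```

Run:
```python
from h import *
plan(.612,-.1835,.025,5.7)
```

```text
pos [ 0.6092 -0.1819  0.0975] theta 5.7 grip 0.0858 F [ 0.  -0.1  0.6] t 11.5 tilt [-0.0072 -0.0048]
shift units [0.08 0.06 1.81] turn units 0.0
```

Call:
step_arm:
  steps:
    - {"xyz": [0.05,0.04,0.3],"turn": [0,0,0],"gripper": 1}
    - {"xyz": [0,0,0.5],"turn": [0,0,0],"gripper": 1}
    - {"xyz": [0,0,0.5],"turn": [0,0,0],"gripper": 1}
    - {"xyz": [0,0,0.3],"turn": [0,0,0],"gripper": 1}
    - {"xyz": [0,0,0.2],"turn": [0,0,0],"gripper": 1}
    - {"xyz": [0,0,0],"turn": [0,0,0],"gripper": 1}
    - {"xyz": [0,0,0],"turn": [0,0,0],"gripper": 1}
    - {"xyz": [0,0,0],"turn": [0,0,0],"gripper": -1}
    - {"xyz": [0,0,0],"turn": [0,0,0],"gripper": -1}
    - {"xyz": [0,0,0],"turn": [0,0,0],"gripper": -1}
    - {"xyz": [0,0,0],"turn": [0,0,0],"gripper": -1}
    - {"xyz": [0,0,0],"turn": [0,0,0],"gripper": -1}
    - {"xyz": [0,0,0],"turn": [0,0,0],"gripper": -1}
    - {"xyz": [0,0,0],"turn": [0,0,0],"gripper": -1}

```text
time_s: 12.67
position: [0.6138, -0.185, 0.0313]
tool_rot: [[0.995, 0.099, 0.002], [0.099, -0.995, -0.001], [0.002, 0.001, -1.0]]
ft_force: [-0.3, 0.7, 5.0]
grip_width: 0.0588
```

Run:
```python
from h import *
plan(.5073,.0418,.2,.55)
```

```text
pos [ 0.6138 -0.185   0.0313] theta 5.69 grip 0.0588 F [-0.3  0.7  5. ] t 12.6667 tilt [0.0017 0.0012]
shift units [-2.08 -5.9  -4.23] turn units 1.12
```

Call:
step_arm:
  steps:
    - {"xyz": [0,0,-0.2],"turn": [0,0,0],"gripper": -1}
    - {"xyz": [0,0,-0.4],"turn": [0,0,0],"gripper": -1}
    - {"xyz": [0,0,-0.6],"turn": [0,0,0],"gripper": -1}
    - {"xyz": [0,0,-0.7],"turn": [0,0,0],"gripper": -1}
    - {"xyz": [0,0,-0.7],"turn": [0,0,0],"gripper": -1}
    - {"xyz": [0,0,-0.7],"turn": [0,0,0],"gripper": -1}
    - {"xyz": [0,0,-0.5],"turn": [0,0,0.42],"gripper": -1}
    - {"xyz": [0,0,-0.3],"turn": [0,0,0.4],"gripper": -1}
    - {"xyz": [0,0,-0.1],"turn": [0,0,0.3],"gripper": -1}
    - {"xyz": [0,0,0],"turn": [0,0,0],"gripper": -1}
    - {"xyz": [0,0,0],"turn": [0,0,0],"gripper": -1}

```text
time_s: 13.58
position: [0.613, -0.1846, 0.197]
tool_rot: [[1.0, 0.01, -0.002], [0.01, -1.0, 0.001], [-0.002, -0.001, -1.0]]
ft_force: [-0.1, 0.4, -3.0]
grip_width: 0.0592
```

Run:
```python
from h import *
plan(.5073,.0418,.205,.55)
```

```text
pos [ 0.613  -0.1846  0.197 ] theta 0.58 grip 0.0592 F [-0.1  0.4 -3. ] t 13.5833 tilt [-0.0015 -0.0008]
shift units [-2.58 -5.69 -0.19] turn units 0.01
```

Call:
step_arm:
  steps:
    - {"xyz": [-0.1,-0.25,0],"turn": [0,0,0],"gripper": -1}
    - {"xyz": [-0.2,-0.45,0],"turn": [0,0,0],"gripper": -1}
    - {"xyz": [-0.28,-0.6,0],"turn": [0,0,0],"gripper": -1}
    - {"xyz": [-0.3,-0.65,0],"turn": [0,0,0],"gripper": -1}
    - {"xyz": [-0.3,-0.65,0],"turn": [0,0,0],"gripper": -1}
    - {"xyz": [-0.3,-0.65,0],"turn": [0,0,0],"gripper": -1}
    - {"xyz": [-0.3,-0.65,0],"turn": [0,0,0],"gripper": -1}
    - {"xyz": [-0.3,-0.6,0],"turn": [0,0,0],"gripper": -1}
    - {"xyz": [-0.25,-0.5,0],"turn": [0,0,0],"gripper": -1}
    - {"xyz": [-0.2,-0.4,0],"turn": [0,0,0],"gripper": -1}
    - {"xyz": [-0.15,-0.24,0],"turn": [0,0,0],"gripper": -1}
    - {"xyz": [-0.1,-0.05,0],"turn": [0,0,0],"gripper": -1}
    - {"xyz": [-0.1,0,0.2],"turn": [0,0,0],"gripper": -1}
    - {"xyz": [0,0,0.4],"turn": [0,0,0],"gripper": -1}
    - {"xyz": [0,0,0.4],"turn": [0,0,0],"gripper": -1}
    - {"xyz": [0,0,0.3],"turn": [0,0,0],"gripper": -1}
    - {"xyz": [0,0,0],"turn": [0,0,0],"gripper": -1}
    - {"xyz": [0,0,0],"turn": [0,0,0],"gripper": -1}

```text
time_s: 15.08
position: [0.4959, 0.0412, 0.1456]
tool_rot: [[1.0, 0.009, -0.001], [0.009, -1.0, 0.0], [-0.001, -0.0, -1.0]]
ft_force: [0.5, 0.2, -2.6]
grip_width: 0.0589
```

```bash
python3 - <<'E' 2>/dev/null
from h import *
plan(.5073,.0418,.124,.55)
im,d=cams.get_image("side");C=cloud("side",d)
s=env.observe()["position"][2]-.0113
print("brass");topx(C,s+.02,.0,.1);front(C,s-.012,s+.01,(.075,.125))
print("blue");front(C,.062,.082,(.075,.125))
E
```

```text
pos [0.4959 0.0412 0.1456] theta 0.52 grip 0.0589 F [ 0.5  0.2 -2.6] t 15.0833 tilt [-0.0014 -0.0001]
shift units [ 0.29 -0.01  0.54] turn units -0.01
brass
rows 35 width 0.0586 mid x 0.4906 at y 0.05 axis deg 2.43
n 388 x edges 0.4611 0.5195 mid 0.4903 y 0.0911 slope deg 0.98 resid 0.0014
blue
n 310 x edges 0.4728 0.5305 mid 0.5016 y 0.0892 slope deg 0.16 resid 0.0014
```

Call:
step_arm:
  steps:
    - {"xyz": [0.14,0.05,0],"turn": [0,0,0],"gripper": -1}
    - {"xyz": [0.145,0,0],"turn": [0,0,0],"gripper": -1}
    - {"xyz": [0,0,0.1],"turn": [0,0,0],"gripper": -1}
    - {"xyz": [0,0,0.15],"turn": [0,0,0],"gripper": -1}
    - {"xyz": [0,0,0.15],"turn": [0,0,0],"gripper": -1}
    - {"xyz": [0,0,0.07],"turn": [0,0,0],"gripper": -1}
    - {"xyz": [0,0,0.02],"turn": [0,0,0],"gripper": -1}
    - {"xyz": [0,0,0],"turn": [0,0,0],"gripper": -1}
    - {"xyz": [0,0,0],"turn": [0,0,0],"gripper": -1}

```text
time_s: 15.88
position: [0.5074, 0.0398, 0.1264]
tool_rot: [[1.0, 0.01, 0.0], [0.01, -1.0, -0.0], [0.0, 0.0, -1.0]]
ft_force: [-0.4, -0.7, -2.1]
grip_width: 0.0592
```

```bash
python3 - <<'E' 2>/dev/null
from h import *
plan(.5073,.0399,.1233,.55)
im,d=cams.get_image("side");C=cloud("side",d)
s=env.observe()["position"][2]-.0113
print("brass");topx(C,s+.02,.0,.1);front(C,s-.012,s+.01,(.075,.125))
print("blue");front(C,.062,.082,(.075,.125))
E
```

```text
pos [0.5074 0.0398 0.1264] theta 0.55 grip 0.0592 F [-0.4 -0.7 -2.1] t 15.8833 tilt [0.0002 0.    ]
shift units [-0.   -0.    0.08] turn units 0.0
brass
rows 36 width 0.0586 mid x 0.5022 at y 0.05 axis deg 3.36
n 369 x edges 0.473 0.5309 mid 0.502 y 0.0895 slope deg 0.88 resid 0.0014
blue
n 306 x edges 0.4728 0.5304 mid 0.5016 y 0.0893 slope deg 0.94 resid 0.0014
```

Call:
step_arm:
  steps:
    - {"xyz": [0,0,0.03],"turn": [0,0,0],"gripper": -1}
    - {"xyz": [0,0,0.03],"turn": [0,0,0],"gripper": -1}
    - {"xyz": [0,0,0.01],"turn": [0,0,0],"gripper": -1}
    - {"xyz": [0,0,0],"turn": [0,0,0],"gripper": -1}
    - {"xyz": [0,0,0],"turn": [0,0,0],"gripper": -1}

```text
time_s: 16.35
position: [0.5074, 0.0398, 0.1235]
tool_rot: [[1.0, 0.01, -0.0], [0.01, -1.0, 0.0], [-0.0, -0.0, -1.0]]
ft_force: [-0.7, 0.3, -2.6]
grip_width: 0.0588
```

Call:
step_arm:
  steps:
    - {"xyz": [0,0,0.015],"turn": [0,0,0],"gripper": -1}
    - {"xyz": [0,0,0.01],"turn": [0,0,0],"gripper": -1}
    - {"xyz": [0,0,0],"turn": [0,0,0],"gripper": -1}
    - {"xyz": [0,0,0],"turn": [0,0,0],"gripper": -1}

```text
time_s: 16.68
position: [0.5075, 0.0398, 0.1232]
tool_rot: [[1.0, 0.01, 0.001], [0.01, -1.0, -0.0], [0.001, 0.0, -1.0]]
ft_force: [-2.2, 0.6, 5.5]
grip_width: 0.0592
```

Call:
step_arm:
  steps:
    - {"xyz": [0,0,0],"turn": [0,0,0],"gripper": 0.4}
    - {"xyz": [0,0,0],"turn": [0,0,0],"gripper": 0.6}
    - {"xyz": [0,0,0],"turn": [0,0,0],"gripper": 1}
    - {"xyz": [0,0,0],"turn": [0,0,0],"gripper": 1}
    - {"xyz": [0,0,0],"turn": [0,0,0],"gripper": 1}
    - {"xyz": [0,0,0],"turn": [0,0,0],"gripper": 1}
    - {"xyz": [0,0,-0.2],"turn": [0,0,0],"gripper": 1}
    - {"xyz": [0,0,-0.4],"turn": [0,0,0],"gripper": 1}
    - {"xyz": [0,0,-0.6],"turn": [0,0,0],"gripper": 1}
    - {"xyz": [0,0,-0.6],"turn": [0,0,0],"gripper": 1}
    - {"xyz": [0,0,-0.6],"turn": [0,0,0],"gripper": 1}
    - {"xyz": [0,0,-0.6],"turn": [0,0,0],"gripper": 1}
    - {"xyz": [0,0,-0.3],"turn": [0,0,0],"gripper": 1}
    - {"xyz": [0,0,-0.1],"turn": [0,0,0],"gripper": 1}
    - {"xyz": [0,0,0],"turn": [0,0,0],"gripper": 1}

```text
time_s: 17.93
position: [0.5075, 0.0398, 0.2595]
tool_rot: [[1.0, 0.01, 0.002], [0.01, -1.0, -0.0], [0.002, 0.0, -1.0]]
ft_force: [0.6, -0.4, -0.2]
grip_width: 0.0853
```

Call:
step_arm:
  steps:
    - {"xyz": [0,0,0],"turn": [0,0,-0.98],"gripper": 1}
    - {"xyz": [0,0,0],"turn": [0,0,-0.98],"gripper": 1}
    - {"xyz": [0,0,0],"turn": [0,0,-0.98],"gripper": 1}
    - {"xyz": [0,0,0],"turn": [0,0,-0.98],"gripper": 1}
    - {"xyz": [0,0,0],"turn": [0,0,-0.98],"gripper": 1}
    - {"xyz": [0,0,0],"turn": [0,0,-0.98],"gripper": 1}
    - {"xyz": [0,0,0],"turn": [0,0,-0.98],"gripper": 1}
    - {"xyz": [0,0,0],"turn": [0,0,-0.98],"gripper": 1}
    - {"xyz": [0,0,0],"turn": [0,0,-0.98],"gripper": 1}
    - {"xyz": [0,0,0],"turn": [0,0,-0.98],"gripper": 1}
    - {"xyz": [0,0,0],"turn": [0,0,-0.98],"gripper": 1}
    - {"xyz": [0,0,0],"turn": [0,0,-0.98],"gripper": 1}
    - {"xyz": [0,0,0],"turn": [0,0,-0.98],"gripper": 1}
    - {"xyz": [0,0,0],"turn": [0,0,-0.98],"gripper": 1}
    - {"xyz": [0,0,0],"turn": [0,0,-0.98],"gripper": 1}
    - {"xyz": [0,0,0],"turn": [0,0,-0.98],"gripper": 1}
    - {"xyz": [0,0,0],"turn": [0,0,-0.98],"gripper": 1}
    - {"xyz": [0,0,0],"turn": [0,0,-0.98],"gripper": 1}
    - {"xyz": [0,0,0],"turn": [0,0,-0.98],"gripper": 1}
    - {"xyz": [0,0,0],"turn": [0,0,-0.98],"gripper": 1}

```text
time_s: 19.6
position: [0.507, 0.0399, 0.2572]
tool_rot: [[-0.011, 1.0, -0.003], [1.0, 0.011, 0.0], [0.0, -0.003, -1.0]]
ft_force: [-0.3, 1.2, -0.4]
grip_width: 0.0857
```

```bash
python3 - <<'E' 2>/dev/null
from h import *
plan(.5065,.166,.097,90.5)
im,d=cams.get_image("side");C=cloud("side",d)
cv2.imwrite("pics/s3.png",cv2.resize(im[180:430,250:470],None,fx=2.4,fy=2.4,interpolation=2)[...,::-1])
print("brass");topx(C,.132,.0,.1);front(C,.1,.122,(.075,.125))
print("blue");front(C,.062,.082,(.075,.125))
print("base");front(C,.02,.045,(.075,.115))
M=masks(im)[0]
for k,(x,y,w,h) in dict(red=(290,370,40,40),yellow=(310,345,25,25)).items():
    R=np.zeros((480,640),bool);R[y:y+h,x:x+w]=1;m=M[k]&R
    u,v=np.argwhere(m).mean(0)[::-1];P=onz("side",np.argwhere(m)[:,::-1],.015 if k=="red" else .0275)
    print(k,m.sum(),(u,v),"min/max",P.min(0).round(4),P.max(0).round(4),"mean",P.mean(0).round(4))
E
```

```text
pos [0.507  0.0399 0.2572] theta 90.61 grip 0.0857 F [-0.3  1.2 -0.4] t 19.6 tilt [ 0.0004 -0.0025]
shift units [3.15 0.03 4.01] turn units 0.02
brass
rows 35 width 0.0583 mid x 0.5023 at y 0.051 axis deg 1.31
n 363 x edges 0.473 0.5308 mid 0.5019 y 0.0895 slope deg 0.81 resid 0.0014
blue
n 305 x edges 0.4728 0.5305 mid 0.5016 y 0.0892 slope deg 0.94 resid 0.0014
base
n 182 x edges nan nan mid nan y 0.0893 slope deg 0.82 resid 0.0014
red 108 (np.float64(310.8796296296296), np.float64(392.56481481481484)) min/max [0.5302 0.2144 0.015 ] [0.5533 0.2284 0.015 ] mean [0.5417 0.2213 0.015 ]
yellow 27 (np.float64(325.0), np.float64(361.0)) min/max [0.5181 0.1627 0.0275] [0.5315 0.1683 0.0275] mean [0.5248 0.1655 0.0275]
```

View pics/s3.png

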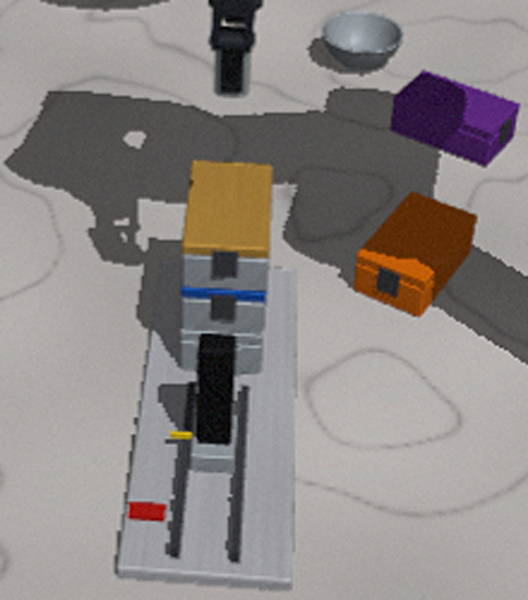

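The crop shows the three tiers stacked flush. The pointer is at (181,435), the red band at (147,511), and the neighbours are untouched. Next is the handle, gripped across its y faces.

Call:
step_arm:
  steps:
    - {"xyz": [0.25,0,0],"turn": [0,0,0],"gripper": 1}
    - {"xyz": [0.5,0,0],"turn": [0,0,0],"gripper": 1}
    - {"xyz": [0.6,0,0],"turn": [0,0,0],"gripper": 1}
    - {"xyz": [0.6,0,0],"turn": [0,0,0],"gripper": 1}
    - {"xyz": [0.6,0,0],"turn": [0,0,0],"gripper": 1}
    - {"xyz": [0.4,0,0],"turn": [0,0,0],"gripper": 1}
    - {"xyz": [0.2,0,0],"turn": [0,0,0],"gripper": 1}
    - {"xyz": [0,0,0.4],"turn": [0,0,0],"gripper": 1}
    - {"xyz": [0,0,0.6],"turn": [0,0,0],"gripper": 1}
    - {"xyz": [0,0,0.6],"turn": [0,0,0],"gripper": 1}
    - {"xyz": [0,0,0.4],"turn": [0,0,0],"gripper": 1}
    - {"xyz": [0,0,0.2],"turn": [0,0,0],"gripper": 1}
    - {"xyz": [0,0,0],"turn": [0,0,0],"gripper": 1}
    - {"xyz": [0,0,0],"turn": [0,0,0],"gripper": 1}

```text
time_s: 20.82
position: [0.5068, 0.1658, 0.1709]
tool_rot: [[-0.006, 1.0, 0.0], [1.0, 0.006, -0.0], [-0.0, 0.0, -1.0]]
ft_force: [1.1, 0.2, 0.8]
grip_width: 0.0853
```

```bash
python3 - <<'E' 2>/dev/null
from h import *
plan(.5062,.166,.097,90.5)
E
```

```text
pos [0.5068 0.1658 0.1709] theta 90.34 grip 0.0853 F [1.1 0.2 0.8] t 20.8167 tilt [-0.      0.0002]
shift units [ 0.01 -0.01  1.85] turn units -0.03
```

Call:
step_arm:
  squeeze: 60
  steps:
    - {"xyz": [0,-0.01,0.2],"turn": [0,0,-0.03],"gripper": 1}
    - {"xyz": [0,0,0.4],"turn": [0,0,0],"gripper": 1}
    - {"xyz": [0,0,0.5],"turn": [0,0,0],"gripper": 1}
    - {"xyz": [0,0,0.4],"turn": [0,0,0],"gripper": 1}
    - {"xyz": [0,0,0.25],"turn": [0,0,0],"gripper": 1}
    - {"xyz": [0,0,0.1],"turn": [0,0,0],"gripper": 1}
    - {"xyz": [0,0,0],"turn": [0,0,0],"gripper": 1}
    - {"xyz": [0,0,0],"turn": [0,0,0],"gripper": -1}
    - {"xyz": [0,0,0],"turn": [0,0,0],"gripper": -1}
    - {"xyz": [0,0,0],"turn": [0,0,0],"gripper": -1}
    - {"xyz": [0,0,0],"turn": [0,0,0],"gripper": -1}
    - {"xyz": [0,0,0],"turn": [0,0,0],"gripper": -1}
    - {"xyz": [0,0,0],"turn": [0,0,0],"gripper": -1}
    - {"xyz": [0,0,0],"turn": [0,0,0],"gripper": -1}
    - {"xyz": [0,0,0],"turn": [0,0,0],"gripper": -1}
    - {"xyz": [0,0,0],"turn": [0,0,0],"gripper": -1}

```text
time_s: 22.15
position: [0.5063, 0.1665, 0.097]
tool_rot: [[-0.01, 1.0, 0.001], [1.0, 0.01, 0.001], [0.001, 0.001, -1.0]]
ft_force: [-1.0, 6.0, 4.1]
grip_width: 0.0177
```

```bash
python3 - <<'E' 2>/dev/null
from h import *
plan(.5062,.2205,.097,90.5)
im,d=cams.get_image("side");M=masks(im)[0]
R=np.zeros((480,640),bool);R[340:375,305:340]=1;m=M["yellow"]&R
print(m.sum(),np.argwhere(m).mean(0)[::-1],onz("side",np.argwhere(m)[:,::-1],.0275).mean(0))
E
```

```text
pos [0.5063 0.1665 0.097 ] theta 90.55 grip 0.0177 F [-1.   6.   4.1] t 22.15 tilt [0.0011 0.001 ]
shift units [1.35 0.01 0.  ] turn units 0.01
27 [325. 361.] [0.52475433 0.16552603 0.0275    ]
```

Call:
step_arm:
  steps:
    - {"xyz": [0.06,0,0],"turn": [0,0,0],"gripper": -1}
    - {"xyz": [0.15,0,0],"turn": [0,0,0],"gripper": -1}
    - {"xyz": [0.2,0,0],"turn": [0,0,0],"gripper": -1}
    - {"xyz": [0.2,0,0],"turn": [0,0,0],"gripper": -1}
    - {"xyz": [0.2,0,0],"turn": [0,0,0],"gripper": -1}
    - {"xyz": [0.2,0,0],"turn": [0,0,0],"gripper": -1}
    - {"xyz": [0.2,0,0],"turn": [0,0,0],"gripper": -1}
    - {"xyz": [0.1,0,0],"turn": [0,0,0],"gripper": -1}
    - {"xyz": [0.05,0,0],"turn": [0,0,0],"gripper": -1}
    - {"xyz": [0,0,0],"turn": [0,0,0],"gripper": -1}
    - {"xyz": [0,0,0],"turn": [0,0,0],"gripper": -1}
    - {"xyz": [0,0,0],"turn": [0,0,0],"gripper": -1}

```text
time_s: 23.2
position: [0.5057, 0.2187, 0.097]
tool_rot: [[-0.009, 1.0, -0.0], [1.0, 0.009, -0.003], [-0.003, -0.0, -1.0]]
ft_force: [-2.0, -11.4, 7.0]
grip_width: 0.0172
```

```bash
python3 - <<'E' 2>/dev/null
from h import *
plan(.5062,.2205,.097,90.5)
out=[]
for n,(x,y,w,h) in dict(side=(280,370,80,50),top=(170,235,60,50)).items():
    im,d=cams.get_image(n);M=masks(im)[0]
    out.append(cv2.resize(im[y:y+h,x:x+w],(640,400) if n=="side" else (360,300),interpolation=2))
    R=np.zeros((480,640),bool);R[y:y+h,x:x+w]=1
    for k,z in(("red",.015),("yellow",.0275)):
        m=M[k]&R
        if m.any(): P=onz(n,np.argwhere(m)[:,::-1],z);print(n,k,m.sum(),np.argwhere(m).mean(0)[::-1].round(1),"min/max",P.min(0).round(4),P.max(0).round(4))
    if n=="side":
        C=cloud("side",d);front(C,.1,.122,(.075,.125));front(C,.062,.082,(.075,.125))
cv2.imwrite("pics/s4.png",out[0][...,::-1]);cv2.imwrite("pics/t4.png",out[1][...,::-1])
E
```

```text
pos [0.5057 0.2187 0.097 ] theta 90.54 grip 0.0172 F [ -2.  -11.4   7. ] t 23.2 tilt [-0.0033 -0.0002]
shift units [ 0.05  0.01 -0.  ] turn units 0.01
side red 110 [311.3 392.3] min/max [0.5005 0.1781 0.015 ] [0.5533 0.2284 0.015 ]
side yellow 36 [324.2 385.4] min/max [0.4928 0.1896 0.0275] [0.5311 0.221  0.0275]
```

```bash
cat > v.py <<'E'
import sys
from h import *
tag=sys.argv[1];plan(.5062,.2205,.097,90.5)
im,d=cams.get_image("side");M=masks(im)[0]
R=np.zeros((480,640),bool);R[370:410,295:333]=1
for k,z in(("red",.015),("yellow",.0275)):
    n,L,st,ce=cv2.connectedComponentsWithStats((M[k]&R).astype(np.uint8));b=1+st[1:,4].argmax();m=L==b
    P=onz("side",np.argwhere(m)[:,::-1],z);print(k,m.sum(),"px box",st[b,:4],"min/max",P.min(0).round(4),P.max(0).round(4),"mean",P.mean(0).round(4))
cv2.imwrite(f"pics/s{tag}.png",cv2.resize(im[200:430,270:400],None,fx=2.6,fy=2.6,interpolation=2)[...,::-1])
E
python3 v.py 5
```

```text
pos [0.5057 0.2186 0.097 ] theta 90.54 grip 0.0176 F [-3.  -9.9  7.4] t 23.25 tilt [-0.0033 -0.0001]
shift units [ 0.05  0.01 -0.  ] turn units 0.01
red 108 px box [304 389  15   8] min/max [0.5302 0.2144 0.015 ] [0.5533 0.2284 0.015 ] mean [0.5417 0.2213 0.015 ]
yellow 32 px box [318 385  10   4] min/max [0.5168 0.2146 0.0275] [0.5311 0.2208 0.0275] mean [0.5238 0.2175 0.0275]
```

View pics/s5.png

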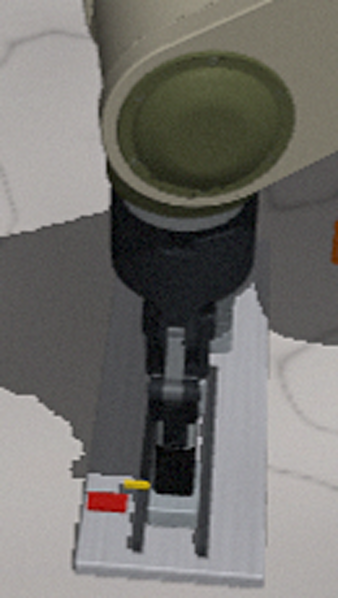

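The crop shows the pointer at (136,485) just behind the band's middle (107,501). It has moved 52.0 mm by camera and 52.1 mm by the arm. Band centre is at about 55 mm, so I will pull 3 mm more.

Call:
step_arm:
  steps:
    - {"xyz": [0.04,0,0],"turn": [0,0,0],"gripper": -1}
    - {"xyz": [0.03,0,0],"turn": [0,0,0],"gripper": -1}
    - {"xyz": [0,0,0],"turn": [0,0,0],"gripper": -1}
    - {"xyz": [0,0,0],"turn": [0,0,0],"gripper": -1}
    - {"xyz": [0,0,0],"turn": [0,0,0],"gripper": -1}

```text
time_s: 23.72
position: [0.5057, 0.2213, 0.097]
tool_rot: [[-0.009, 1.0, -0.0], [1.0, 0.009, -0.003], [-0.003, -0.0, -1.0]]
ft_force: [-2.1, -11.0, 6.3]
grip_width: 0.0177
```

```bash
python3 v.py 6
python3 - <<'E'
from h import *
im,d=cams.get_image("side");t,_=cams.get_image("top")
a=cv2.resize(im[215:430,130:450],None,fx=1.6,fy=1.6,interpolation=2);b=cv2.resize(t[140:300,170:330],(285,285),interpolation=2)
o=np.zeros((344,800,3),np.uint8);o[:344,:512]=a[:344,:512];o[:285,514:799]=b;cv2.imwrite("pics/f.png",o[...,::-1])
E
```

```text
pos [0.5057 0.2213 0.097 ] theta 90.53 grip 0.0177 F [ -2.1 -11.    6.3] t 23.7167 tilt [-0.0035 -0.0002]
shift units [-0.02  0.01  0.  ] turn units 0.01
red 108 px box [304 389  15   8] min/max [0.5302 0.2144 0.015 ] [0.5533 0.2284 0.015 ] mean [0.5417 0.2213 0.015 ]
yellow 33 px box [318 386  10   4] min/max [0.5167 0.2166 0.0275] [0.5309 0.2228 0.0275] mean [0.5236 0.2196 0.0275]
```

View pics/f.png

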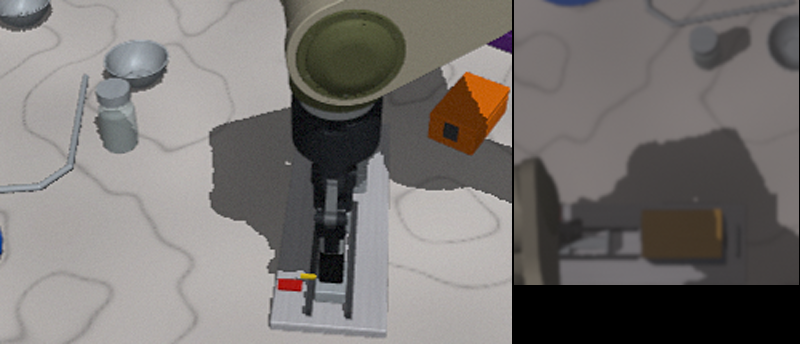

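The pointer at (308,276) is level with the band at (289,284), the shaker and katori are undisturbed, and the stack is intact in the top view. I am handing in while holding the handle.

```bash
python3 -c "
from h import *
print(order.close_job());print(env.observe()['position'])"
```

```text
the job is handed in; nothing more can be done
None
the job is handed in; nothing more can be done
```

I set the blue-lidded tier on the bottom tier and the brass-lidded one on top of it, lowering each until it touched before letting go. I then gripped the black handle, pulled it out about 55 mm, and handed the job in at about 24 s still holding it with a 60 N grip. The tool reports no verdict.

**Stack:** Before the pull, the three front faces agreed to about 0.3 mm in the side view, and blue and brass agreed to about 0.3 mm sideways. Sideways alignment to the bottom tier is less certain, about 1 mm, because the two cameras disagree by about 5 mm in absolute x. I corrected for that using the arm's position when it gripped. After the pull I only confirmed by eye in the top view that the stack was still there; an automatic re-check of the faces failed because the arm blocks the view.

**Clamp:** The pointer read y = 0.2196 m and the band centre 0.2195 to 0.220 m, with a pull force of about 11 N. The pointer travel seen by the camera matched the arm's travel. Allowing for the height correction, I put the uncertainty at about 1 to 2 mm, against a band half-width of 6 mm.

**Neighbours:** The salt shaker and the katori beside it looked untouched in the last pictures. The katori near the blue tier's starting place was last seen standing untouched just before I gripped the handle. The handle work did not go near it.

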